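Fit the crank to the hand mill and wind it

ROBOT

A 6-joint arm with a two-finger parallel gripper is mounted at the origin on a cart in front of the work surface, level with it; the furniture and walls round the work are solid. World frame = base frame: x ahead of the robot, y to its left, z up, the work surface at z = 0. Lengths are in mm, angles in rad, forces in N, time in s.
With the tool pointing down it reaches from about 300 to 775 mm from the base axis. Payload 14.6 kg.
Tool frame: the origin (TCP) lies at the very end of the fingers, on their centre line; the grasp point (between the pads) lies 19 mm behind it (manip.grip_point_offset is the distance from the TCP to the grasp point, in mm); z points along the fingers, y is the line along which they close (so a half turn about z gives the same grasp; the last joint's range is limited). The gripper opens to 94 mm and grips with 3 to 60 N. Pads are 16 mm wide; open, the fingers measure 119 mm over their backs; the gripper's body (75 mm by 177 mm) begins 78 mm behind the grasp point.
Start: joints at [-1.273, 0.3, 1.521, -0, 1.321, -0.067], TCP at [196.212, -513.8, 205.446] pointing down, gripper open.
Joint ranges: [-3.03, 3.03], [-0.79, 2.21], [0.23, 2.52], [-1.04, 4.18], [0, 3.07], [-2.55, 2.55]. Speed limits (rad/s): [2.22, 2.22, 2.57, 3.14, 3.14, 3.14].

INTERFACE

Orientations are given as [roll, pitch, yaw] about the fixed x, y, z axes, in that order (R = Rz(yaw) Ry(pitch) Rx(roll)).
In Python, from cell import telemetry, eyes, manip gives the robot as it stands.
- The arm moves only by the tool play_rows, never from a script. Its arguments are lists of equal length, an entry for each row: "translation": the shift along the world's x, y, z in m, a list of three; "yaw": the turn about the world's z in rad. A call has 1 to 12 rows; each row is the pose to reach, as a shift and turn from the pose commanded when the call began; what a row does not reach only later rows make up. A row lasts 1/8 s, in which the tool goes at most 62.5 mm and 10.7 degrees, less where a joint would pass 70% of its speed; a pose out of reach is approached as far as the arm can. A call with a gripper value outside its range is refused whole. "hand" is the opening, from 0 (shut) to 1 (fully open), set as the call begins (left out, the last holds). The fingers move at their own pace and stop on an object; "force" is the grip in N (left out, the last holds). Time passes only in rows, so rows that repeat a pose let the fingers close. It gives the time, the measured TCP pose, the force, the opening and the grip force at its end, in the units of the state.
- telemetry.read_state(): the state, without advancing time (a new reading comes with each control period).
- eyes.camera(name): name is "side" or "top"; returns a dict with "pixels" (420x560x3 uint8, red, green, blue), "fx", "fy", "cx", "cy" (pixels), "dist_coeffs" ([k1, k2, p1, p2, k3] as OpenCV has them; the pictures are not rectified), "cam_to_world" (4x4, takes a point from camera to world coordinates). Camera axes: x right, y up, looking along -z (the intrinsics and any distortion apply to the point x, -y, -z); pixel columns grow to the right and rows downward; lengths in mm; the calibration is good to about 2 mm. A picture is of the moment at which its call begins. There is no depth.
- manip.sign_off(): hands the job in; it is judged then, once.
The state is a dict: "clock": time; "joints": joint angles; "qd": joint speeds; "effort": joint torques, N m; "eef_pos": TCP position; "eef_rot": TCP orientation; "wrist_force": force on the tool from outside, world axes, zero at the start; "moment": the same for the moment, N m; "finger_gap": finger opening in mm; "finger_force": force on a finger pad.
Only numpy, scipy, OpenCV 4.12 (cv2) and the standard library are available. Lean on these libraries where they do the work, as an engineer would, in place of code of your own. Each camera call takes 0.05 s, during which the arm holds its last target. There are 200 camera calls.

TASK

Put the hand mill back into service: pick up its loose crank, fit the hub onto the mill's square spindle and gently push it fully home, then wind the crank clockwise (seen from above) through at least two full turns. Leave the crank fully seated and let go of it; never push its sprung spindle down by more than a few millimetres and leave the things round about where they are.

Things in the scene. Friction and masses are not known exactly. Their poses are not given: they have to be found in the camera images.
- mill: hand mill of steel and black plastic on a round black suction foot (100 mm wide) that does not move; head 76 mm wide. Origin: centre of the foot's underside on the worktop, z up along the spindle axis. On top, a brass shoulder 26 mm wide carries an upright square steel spindle, 14 mm across flats and 15 mm long, its last 3 mm tapering to 8 mm
- mill_seat (a point): point on the spindle axis at the top of the brass shoulder, 175 mm above the worktop at rest, where the crank hub's underside rests when home; it goes down with the sprung spindle. Which way the square's flats face is given neither by these axes nor by the spindle's joint value, so it must be seen or felt
- mill_spindle (a joint): turn of the square spindle, rad, growing clockwise seen from above; starts between -0.75 and 0, cannot go below -0.79, otherwise turns without end against a steady drag of about 0.2 N m (3.6 N at the crank's knob) and stays where it is left. Its zero has no known direction
- mill_sleeve (a joint): how far the shoulder and spindle are pushed down against their spring, m: 0 at rest, about 3 N per mm after the first 2 N; 6 mm (about 19 N) is as far as they may ever be pushed, the hard stop is at 12 mm
- crank_hub (a point): on the axis of the crank's square steel hub (26x26 mm, 44 mm high), 33 mm above its underside and 11 mm below its top, a good place to grip it. x points along the bar to the knob, z up. The crank (about 0.18 kg) lies upright on the worktop. A flat bar 14 mm wide leaves the hub along +x, 24 to 31 mm above the underside, with a small foot under its end
- crank_socket (a point): centre of the mouth of the socket in the hub's underside, 33 mm below crank_hub, same axes: a square hole 15.2 mm wide and 19 mm deep, sides parallel to the hub's, mouth slightly chamfered
- crank_grip (a point): middle of the crank's knob: upright, round, dark wood, 24 mm wide and 36 mm high, turning freely on its pin; 55 mm from the hub's axis along the crank's +x, 51 mm above the hub's underside, 20 mm above the bar's top. The axes are the crank's, not the knob's
- egg_timer: bystander: round red and white kitchen timer, 60 mm diameter, 58 mm high; origin under its centre
- matchbox: bystander: matchbox 36x53x16 mm; origin under its centre
- mug1: bystander: dotted mug 93 mm high; origin under its centre
Mind the look-alikes: they are no part of the job. Of the things like the part that bears crank_hub, leave any that is red; of the rest the larger one is meant.

How it is judged (in metres and radians):
On the way, in this order (a step that is already met when the one before it is completed fails the run):
1. the crank's hub is fully home on the spindle (horizontal distance between crank_socket and mill_seat below 0.004 m and z of crank_socket in the frame of mill_seat below 0.003 m and angle between crank_hub's own z axis and vertical below 0.1 rad), for 0.2 s.
2. the seated crank has been wound two full turns clockwise (value of joint mill_spindle above 11.7 rad and horizontal distance between crank_socket and mill_seat below 0.005 m and z of crank_socket in the frame of mill_seat below 0.006 m), for 0.2 s.
At the end, for the whole second after the job is handed in: The spindle reads more than 11.7 rad (two full turns from the lowest start), the crank is at rest with its hub's underside within 3 mm of the shoulder's height and 4 mm of the spindle axis, upright within 0.1 rad (all of step 1 and value of joint mill_spindle above 11.7 rad and linear speed of crank below 0.02 m/s); the robot touches nothing.
It fails at once if the sprung spindle is forced down by more than 6 mm (a push of about 19 N) (value of joint mill_sleeve above 0.006 m).
It fails at once if the egg timer is moved by more than 30 mm (distance of egg_timer from where it was at the start of the episode above 0.03 m).
It fails at once if the matchbox is moved by more than 30 mm (distance of matchbox from where it was at the start of the episode above 0.03 m).
It fails at once if the mug is moved by more than 30 mm (distance of mug1 from where it was at the start of the episode above 0.03 m).
It also fails if it takes over 72 s, if anything falls off the work surface, if the arm or the gripper's body presses on something with over 40 N, if the wrist force passes 120 N, or if a joint passes its speed limit or range.

## Working session

There is one attempt and no reset: what is moved stays moved. The work goes in short steps, Python scripts to look and compute and a tool call to move; the robot and the scene stay as the last step left them, time stands still between calls to the robot, and variables do not carry over. Pictures are saved under pics/ and viewed, at most 10 in all, crops included, and the job is handed in when it is done.

Besides the shell and the picture viewer there is one more tool, called after "Request:" in YAML: its name, and indented under it one key for each argument. play_rows: Moves the arm, as the interface text tells. Its arguments: {"type":"object","properties":{"translation":{"type":"array","items":{"type":"array","items":{"type":"number"}}},"yaw":{"type":"array","items":{"type":"number"}},"hand":{"type":"number"},"force":{"type":"number"}},"required":["translation","yaw"]}

```bash
ls; mkdir -p pics; cat > h.py <<'E'
import numpy as np, cv2
from cell import telemetry, eyes, manip
def cam(n,save=None):
    c=eyes.camera(n)
    if save: cv2.imwrite('pics/'+save,c['pixels'][:,:,::-1])
    return c
def K(c): return np.array([[c['fx'],0,c['cx']],[0,c['fy'],c['cy']],[0,0,1.]])
def ray(c,uv):
    p=cv2.undistortPoints(np.array([[uv]],float),K(c),np.array(c['dist_coeffs'],float))[0,0]
    T=np.array(c['cam_to_world']); return T[:3,3],T[:3,:3]@np.array([p[0],-p[1],-1])
def onz(c,uv,z):
    o,d=ray(c,uv); return o+d*(z-o[2])/d[2]
def proj(c,P):
    T=np.array(c['cam_to_world']); q=T[:3,:3].T@(np.array(P,float)-T[:3,3]); q=q*[1,-1,-1]
    return cv2.projectPoints(q.reshape(1,1,3),np.zeros(3),np.zeros(3),K(c),np.array(c['dist_coeffs'],float))[0][0,0]
E
python3 - <<'E'
from h import *
for n in('top','side'):
    c=cam(n,n+'0.png'); print(n,c['fx'],c['cx'],c['cy'],np.round(c['cam_to_world'],2).tolist(),c['dist_coeffs'])
s=telemetry.read_state();print(s)
E
```

```text
pics
top 533.0766505957758 283.0878865644109 209.63412346044316 [[-0.01, 1.0, -0.09, 345.06], [-1.0, -0.01, 0.01, -160.18], [0.01, 0.09, 1.0, 1461.74], [0.0, 0.0, 0.0, 1.0]] [-0.1084696  0.         0.         0.         0.       ]
side 539.8888979815093 277.23811236461506 220.31381045557222 [[0.93, 0.18, -0.32, 79.05], [-0.37, 0.43, -0.83, -1140.91], [-0.02, 0.89, 0.47, 673.15], [0.0, 0.0, 0.0, 1.0]] [-0.03939654  0.          0.          0.          0.        ]
{'clock': 0.1, 'joints': array([-1.27259843e+00,  3.00377030e-01,  1.52150929e+00,  3.63674467e-07,
        1.32065959e+00, -6.66214801e-02]), 'qd': array([ 0.0006654 , -0.0002962 , -0.00283604, -0.00055438,  0.00012757,
       -0.00058347]), 'effort': array([-1.56910619e-04, -5.32649410e+01, -3.53287518e+01,  7.08927051e-02,
        2.35360838e-02, -5.02809553e-05]), 'eef_pos': array([ 196.15068545, -513.59747399,  204.96828797]), 'eef_rot': array([-3.14064153e+00, -6.38123404e-05,  3.64819257e-01]), 'wrist_force': array([-0.35974681,  0.6359054 , -0.51266645]), 'moment': array([-0.00273968, -0.00224083, -0.06178201]), 'finger_force': 0.0, 'finger_gap': 94.01879048548756}
```

View pics/top0.png

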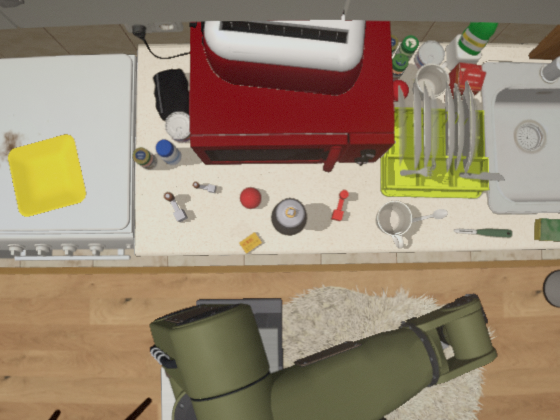

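View pics/side0.png

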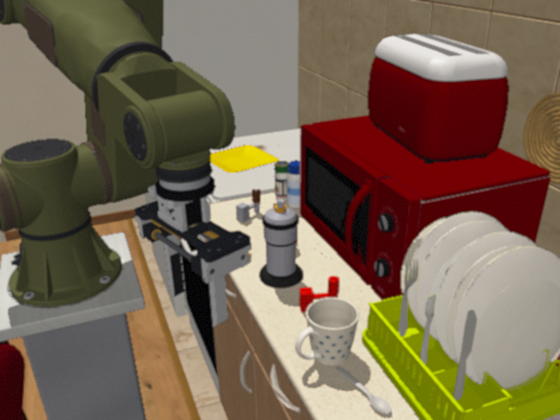

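Candidates in the top view are a large grey crank (hub ~(180,214), knob ~(168,197)), a small grey one (~(205,187)) and a red one (~(341,205)). The large grey one matches the description. The mill is at ~(290,214), the timer at (250,198), the matchbox at (251,242) and the mug at (395,218). I'll check the choice in a close crop.

```bash
python3 - <<'E'
from h import *
im=cv2.imread('pics/top0.png'); 
a=cv2.resize(im[170:240,140:240],None,fx=6,fy=6,interpolation=cv2.INTER_CUBIC)[:, :600]
b=cv2.resize(im[190:240,265:315],None,fx=4,fy=4,interpolation=cv2.INTER_CUBIC)
out=np.zeros((420,800,3),np.uint8); out[:,:600]=a; out[:200,600:]=b
cv2.imwrite('pics/crop1.png',out)
c=cam('top')
for n,uv,z in(('hub',(180,214),44),('knob',(168,197),69),('small',(211,188),30),('smallk',(196,185),40),('spindle',(291,211),190),('timer',(250,198),58),('match',(251,242),16),('mug',(395,218),93)): print(n,onz(c,uv,z).round(1))
E
```

```text
hub [461.   95.6  44. ]
knob [504.3 123.1  69. ]
small [531.7  14.1  30. ]
smallk [539.1  53.3  40. ]
spindle [ 452.8 -196.9  190. ]
timer [500.  -92.7  58. ]
match [384.7 -92.3  16. ]
mug [ 439.2 -469.3   93. ]
```

View pics/crop1.png

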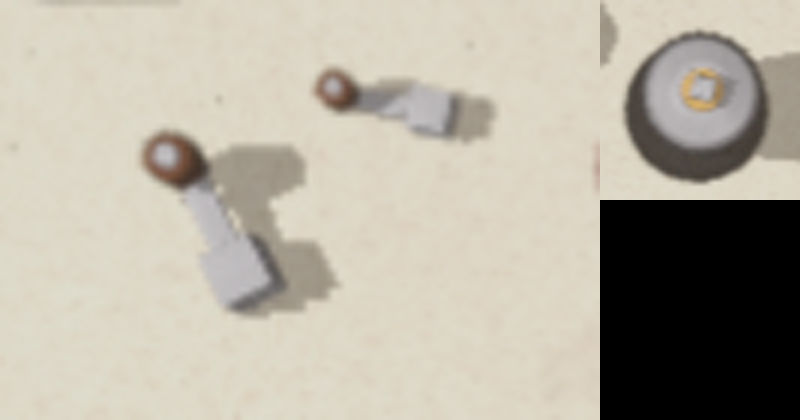

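```bash
python3 - <<'E'
from h import *
im=cv2.imread('pics/top0.png'); s=cv2.imread('pics/side0.png')
f=lambda i,r,c,h,w,k: cv2.resize(i[r:r+h,c:c+w],None,fx=k,fy=k,interpolation=cv2.INTER_CUBIC)
out=np.zeros((600,800,3),np.uint8)
out[:300,:400]=f(im,200,275,24,32,12.5)      # spindle top
out[:300,400:]=f(s,196,264,24,32,12.5)       # spindle side
out[300:,:400]=f(im,188,158,36,48,400/48)[:300]
out[300:,400:]=f(s,188,228,36,48,400/48)[:300]
cv2.imwrite('pics/crop2.png',out)
c=cam('top'); 
for z in (0,150,250,300): print('mw front',z,onz(c,(300,163),z).round(0))
E
```

```text
mw front 0 [ 602. -229.    0.]
mw front 150 [ 576. -222.  150.]
mw front 250 [ 558. -218.  250.]
mw front 300 [ 550. -215.  300.]
```

View pics/crop2.png

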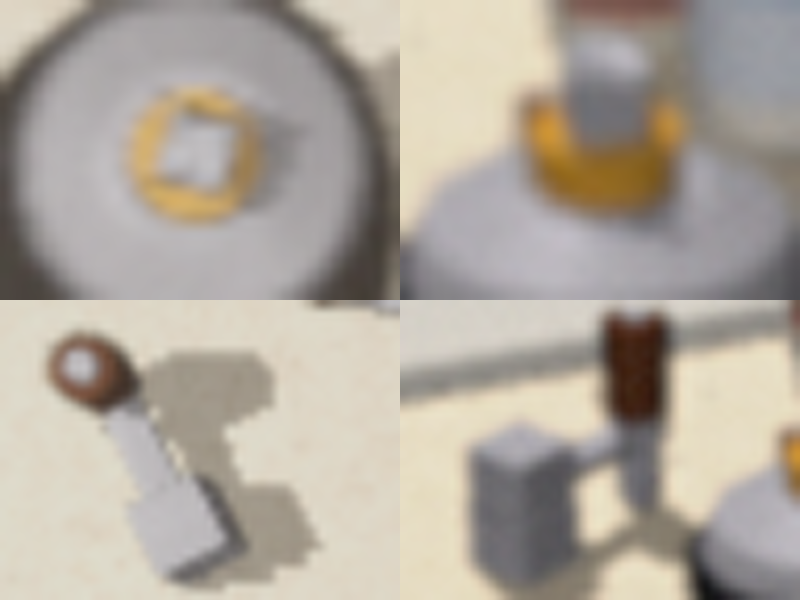

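The crops show the large grey crank with its square hub. The spindle's square is turned about 15–20° clockwise in the top view, so its flats lie near yaw -0.28 (mod 90°).

```bash
python3 - <<'E'
from h import *
c=cam('top'); s=cam('side')
hub=onz(c,(158+179/8.333,188+(526-300)/8.333),44); kn=onz(c,(158+82/8.333,188+68/8.333),69)
d=kn-hub; print(hub.round(1),kn.round(1),np.arctan2(d[1],d[0]),np.hypot(*d[:2]))
hs=onz(s,(228+(522-400)/8.333,188+(447-300)/8.333),44); print('side hub',hs.round(1))
ks=onz(s,(228+(637-400)/8.333,188+(318-300)/8.333),69); print('side knob',ks.round(1))
sh=onz(c,(275+195/12.5,200+155/12.5),175); st=onz(c,(275+197/12.5,200+150/12.5),190)
print('mill top',sh.round(1),st.round(1)); sp=onz(s,(264+(610-400)/12.5,196+48/12.5),190); print('side',sp.round(1))
q=np.array([(180,110),(238,121),(215,190),(155,180)])/12.5+[275,200]
P=np.array([onz(c,u,190)[:2] for u in q]); 
for i in range(4):
    e=P[(i+1)%4]-P[i]; print(np.hypot(*e).round(1),((np.arctan2(e[1],e[0])+np.pi/4)%(np.pi/2)-np.pi/4).round(3))
# brass ring centre by colour in both
for n,cc in(('top',c),('side',s)):
    h=cv2.cvtColor(cc['pixels'],cv2.COLOR_RGB2HSV); m=cv2.inRange(h,(12,110,110),(26,255,255)); u,v=np.round(proj(cc,(453,-197,175))).astype(int)
    k=np.zeros_like(m);k[v-12:v+12,u-12:u+12]=1; ys,xs=np.nonzero(m*k); print(n,len(xs),xs.min(),xs.max(),ys.min(),ys.max(), onz(cc,((xs.min()+xs.max())/2,(ys.min()+ys.max())/2),175).round(1))
E
```

```text
[458.  97.  44.] [506.6 123.5  69. ] 0.4997032628326935 55.277571018193356
side hub [457.6  89.8  44. ]
side knob [506.7 116.1  69. ]
mill top [ 450.7 -196.3  175. ] [ 450.4 -196.3  190. ]
side [ 451.1 -201.4  190. ]
11.3 -0.201
14.0 -0.336
11.6 -0.179
14.3 -0.357
top 15 286 294 208 216 [ 451.7 -194.9  175. ]
side 66 274 286 204 212 [ 446.5 -207.9  175. ]
```

Request:
play_rows:
  translation:
    - [0, 0, 0.05]
    - [0.03, 0.06, 0.08]
    - [0.07, 0.12, 0.08]
    - [0.09, 0.18, 0.08]
    - [0.11, 0.24, 0.08]
    - [0.13, 0.3, 0.08]
    - [0.155, 0.36, 0.08]
    - [0.18, 0.42, 0.08]
    - [0.205, 0.48, 0.08]
    - [0.23, 0.54, 0.08]
    - [0.255, 0.59, 0.08]
    - [0.262, 0.609, 0.08]
  yaw: [0, 0, 0, 0, 0, 0.02, 0.05, 0.08, 0.11, 0.135, 0.135, 0.135]
  hand: 1
  force: 15

```text
clock: 1.8
eef_pos: [458.7, 97.6, 285.4]
eef_rot: [-3.142, -0.0, 0.501]
wrist_force: [1.3, -0.2, 0.7]
finger_gap: 93.6
finger_force: 0.0
```

Request:
play_rows:
  translation:
    - [0, 0, -0.06]
    - [0, 0, -0.12]
    - [0, 0, -0.18]
    - [0, 0, -0.21]
    - [0, 0, -0.235]
    - [0, 0, -0.255]
    - [0, 0, -0.27]
    - [0, 0, -0.27]
    - [0, 0, -0.27]
  yaw: [0, 0, 0, 0, 0, 0, 0, 0, 0]

```text
clock: 2.92
eef_pos: [458.6, 95.3, 16.1]
eef_rot: [3.141, -0.001, 0.5]
wrist_force: [-0.1, -0.3, 1.1]
finger_gap: 94.1
finger_force: 0.0
```

```bash
python3 - <<'E'
from h import *
s=cam('side'); t=cam('top'); f=lambda i,k: cv2.resize(i[:,:,::-1],None,fx=k,fy=k,interpolation=cv2.INTER_CUBIC)
out=np.zeros((480,800,3),np.uint8)
out[:,:400]=f(s['pixels'][150:270,200:300],4); out[:,400:]=f(t['pixels'][150:270,130:230],4)
cv2.imwrite('pics/g1.png',out); print(telemetry.read_state()['eef_pos'], proj(s,(458,95,15)),proj(s,(458,95,44)))
E
```

```text
[458.6886336   95.25971047  16.20730884] [242.67367938 214.53038941] [242.17921443 204.81482383]
```

View pics/g1.png

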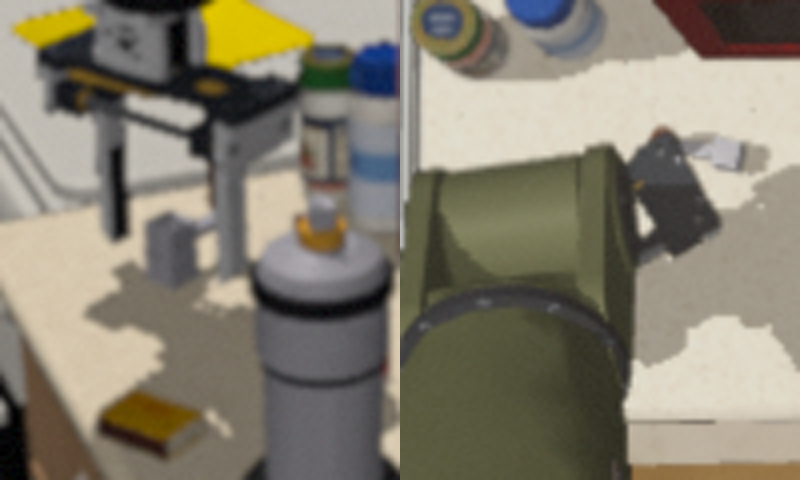

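The side crop shows the fingers straddling the hub: hub top at ~(172,220), predicted (169,219). Closing and lifting.

Request:
play_rows:
  translation:
    - [0, 0, 0]
    - [0, 0, 0]
    - [0, 0, 0]
    - [0, 0, 0]
    - [0, 0, 0]
    - [0, 0, 0]
    - [0, 0, 0]
    - [0, 0, 0.02]
    - [0, 0, 0.07]
    - [0, 0, 0.13]
    - [0, 0, 0.19]
    - [0, 0, 0.22]
  yaw: [0, 0, 0, 0, 0, 0, 0, 0, 0, 0, 0, 0]
  hand: 0
  force: 25

```text
clock: 4.53
eef_pos: [458.6, 95.2, 238.5]
eef_rot: [3.14, -0.003, 0.5]
wrist_force: [-0.3, 0.1, -2.6]
finger_gap: 25.7
finger_force: 24.9
```

Request:
play_rows:
  translation:
    - [0, -0.03, 0]
    - [-0.001, -0.07, 0]
    - [-0.002, -0.11, 0]
    - [-0.003, -0.15, 0]
    - [-0.004, -0.19, 0]
    - [-0.005, -0.23, 0]
    - [-0.006, -0.265, 0]
    - [-0.007, -0.285, 0]
    - [-0.007, -0.2925, 0]
    - [-0.007, -0.2925, -0.01]
    - [-0.007, -0.2925, -0.016]
    - [-0.007, -0.2925, -0.016]
  yaw: [-0.08, -0.17, -0.26, -0.35, -0.44, -0.53, -0.62, -0.7, -0.77, -0.77, -0.77, -0.77]

```text
clock: 6.02
eef_pos: [451.0, -196.7, 218.7]
eef_rot: [-3.141, 0.001, -0.269]
wrist_force: [0.6, -1.0, -1.5]
finger_gap: 26.1
finger_force: 24.9
```

```bash
python3 - <<'E'
from h import *
s=cam('side'); t=cam('top'); f=lambda i,k: cv2.resize(i[:,:,::-1],None,fx=k,fy=k,interpolation=cv2.INTER_CUBIC)
out=np.zeros((600,800,3),np.uint8)
out[:,:400]=f(s['pixels'][160:235,255:305],8); out[:,400:]=f(t['pixels'][150:270,245:325],5)
cv2.imwrite('pics/g2.png',out); print(telemetry.read_state())
E
```

```text
{'clock': 6.125, 'joints': array([-4.85992560e-01,  1.59593008e-01,  1.66009361e+00,  3.71096288e-05,
        1.32189968e+00,  1.35399636e+00]), 'qd': array([-0.00219721, -0.00464654, -0.00524999, -0.00052243, -0.00041784,
        0.00228433]), 'effort': array([-9.02159169e-03, -4.55832124e+01, -3.58661914e+01,  3.58020212e-02,
       -1.13018006e-01, -1.41138441e-02]), 'eef_pos': array([ 451.2922003 , -196.9919883 ,  219.50251599]), 'eef_rot': array([-3.14155890e+00, -1.39495191e-05, -2.69201737e-01]), 'wrist_force': array([ 0.25436572,  0.13773549, -1.48004154]), 'moment': array([ 0.03540939,  0.04131283, -0.03175246]), 'finger_force': 24.914106465876102, 'finger_gap': 25.917554741603258}
```

View pics/g2.png

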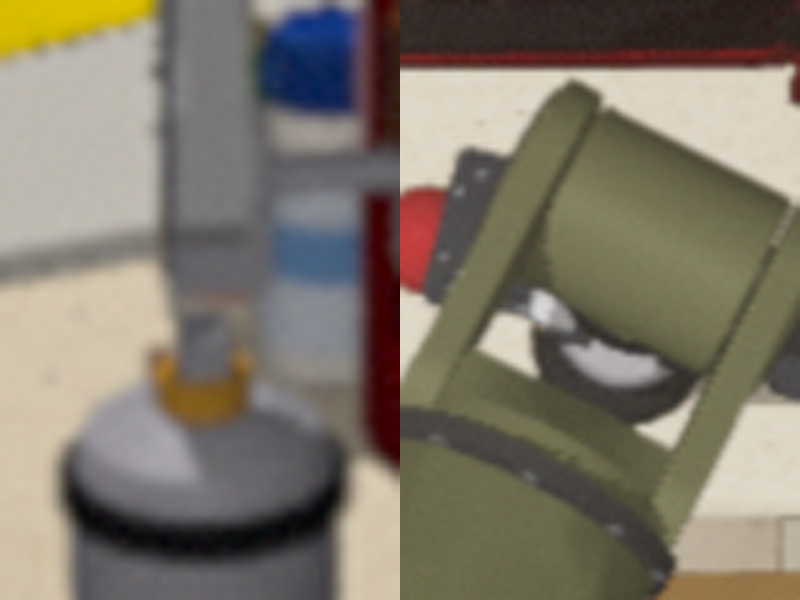

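```bash
python3 - <<'E'
from h import *
s=cam('side'); p=s['pixels']
for r in (189,192,194,195,196,198,199,200,202,204,205,206,208): print(r,[ '%d/%d'%(p[r,x].mean(),int(p[r,x,0])-int(p[r,x,2])) for x in range(272,293)])
for P in((451.3,-197,203),(451.3,-197,190),(451.3,-197,175),(453.3,-197,190),(451.3,-195,190)): print(P,proj(s,P).round(2))
E
```

```text
189 ['135/9', '132/11', '115/11', '87/12', '76/4', '84/-1', '84/0', '86/-1', '85/-1', '84/-2', '83/0', '85/0', '86/0', '88/-1', '94/-2', '101/0', '100/-7', '99/-25', '99/-45', '100/-51', '102/-48']
192 ['147/24', '146/24', '134/21', '105/12', '88/2', '94/-3', '100/-3', '100/-3', '100/-1', '101/-2', '101/-5', '102/-4', '100/-1', '103/-2', '99/-1', '100/-2', '96/-7', '96/-28', '97/-47', '97/-58', '100/-59']
194 ['194/39', '190/38', '173/32', '133/19', '105/7', '98/-1', '98/-4', '99/-2', '100/-4', '102/-2', '102/-2', '100/-2', '103/-1', '100/-1', '100/-1', '101/-2', '100/-6', '105/-19', '108/-34', '107/-43', '108/-46']
195 ['195/39', '194/37', '179/34', '151/23', '118/9', '102/2', '98/0', '100/-1', '101/0', '100/-1', '100/3', '99/4', '102/3', '97/5', '99/2', '99/0', '108/-4', '114/-11', '124/-19', '123/-25', '122/-28']
196 ['194/37', '195/39', '186/33', '160/26', '127/12', '108/8', '102/8', '100/11', '101/13', '99/17', '100/20', '98/20', '98/17', '97/16', '99/10', '106/1', '114/-5', '122/-6', '131/-10', '133/-14', '133/-13']
198 ['195/40', '192/40', '190/38', '172/31', '138/22', '116/17
[... 1068 characters left out ...]
'100/-3', '102/-2', '99/2', '93/23', '98/66', '102/79', '108/48', '111/20', '116/13', '126/11', '133/9', '136/10', '141/10']
206 ['175/34', '141/41', '114/80', '103/117', '94/85', '90/32', '97/7', '98/6', '99/5', '98/9', '93/11', '87/27', '82/64', '88/72', '101/42', '111/21', '116/13', '119/12', '126/13', '131/14', '135/12']
208 ['158/8', '138/13', '114/40', '90/80', '81/91', '83/81', '83/75', '86/70', '83/70', '83/72', '79/78', '77/80', '71/76', '83/49', '111/18', '135/5', '134/2', '127/3', '123/8', '118/10', '114/14']
(451.3, -197, 203) [279.99 193.31]
(451.3, -197, 190) [280.08 198.98]
(451.3, -197, 175) [280.17 205.46]
(453.3, -197, 190) [280.97 198.82]
(451.3, -195, 190) [279.72 198.6 ]
```

```bash
python3 - <<'E'
from h import *
s=cam('side')
def sil(cx,cy,z,h,a):
    q=[proj(s,(cx+h*(i*np.cos(a)-j*np.sin(a)),cy+h*(i*np.sin(a)+j*np.cos(a)),z)) for i in(-1,1) for j in(-1,1)]
    return np.array(q)
for z,h in((203,13),(215,13)):
    q=sil(451.3,-197,z,h,-.27); print(z,q.round(1).tolist(),q[:,0].min(),q[:,0].max())
for z in(180,): 
    q=sil(451.3,-197,z,7,-.27); print('sp',q.round(1).tolist(),q[:,0].min(),q[:,0].max())
print('brass',[proj(s,(451.3+13*np.cos(a),-197+13*np.sin(a),175)).round(1).tolist() for a in(-.37,np.pi-.37)])
E
```

```text
203 [[274.4, 196.3], [273.1, 191.1], [287.0, 195.6], [285.5, 190.4]] 273.11208800958576 287.00247924017737
215 [[274.3, 191.0], [273.0, 185.8], [287.0, 190.2], [285.4, 185.1]] 273.001544985589 286.9597050495938
sp [[277.2, 205.0], [276.5, 202.1], [283.9, 204.6], [283.1, 201.7]] 276.4523925941713 283.8623150570207
brass [[286.4, 205.4], [274.0, 205.6]]
```

Request:
play_rows:
  translation:
    - [-0.0014, 0.0005, 0]
    - [-0.0028, 0.001, 0]
    - [-0.0028, 0.001, -0.006]
    - [-0.0028, 0.001, -0.01]
    - [-0.0028, 0.001, -0.012]
    - [-0.0028, 0.001, -0.014]
    - [-0.0028, 0.001, -0.016]
    - [-0.0028, 0.001, -0.016]
  yaw: [0, 0, 0, 0, 0, 0, 0, 0]

```text
clock: 7.22
eef_pos: [448.5, -196.3, 203.6]
eef_rot: [3.142, -0.0, -0.27]
wrist_force: [-0.6, -0.1, 0.6]
finger_gap: 26.0
finger_force: 24.9
```

Request:
play_rows:
  translation:
    - [0, 0, -0.001]
    - [0, 0, -0.002]
    - [0, 0, -0.002]
  yaw: [0, 0, 0]

```text
clock: 7.6
eef_pos: [448.6, -196.4, 201.8]
eef_rot: [3.141, -0.001, -0.27]
wrist_force: [-0.8, 0.1, 5.1]
finger_gap: 25.6
finger_force: 24.9
```

Request:
play_rows:
  translation:
    - [0, 0, 0]
    - [0, 0, 0]
    - [0, 0, 0]
    - [0, 0, 0]
  yaw: [-0.03, -0.06, -0.06, -0.06]

```text
clock: 8.1
eef_pos: [448.4, -196.1, 201.4]
eef_rot: [-3.141, 0.0, -0.33]
wrist_force: [-0.8, 3.9, 3.4]
finger_gap: 25.7
finger_force: 24.9
```

```bash
python3 - <<'E'
from h import *
s=telemetry.read_state();print(s['wrist_force'],s['moment'],s['eef_pos'])
E
```

```text
[-0.82229712  3.88924134  3.41577951] [0.84619528 0.02847857 0.06226962] [ 448.41545061 -196.14967875  201.43500317]
```

Request:
play_rows:
  translation:
    - [0, 0.0006, 0]
    - [0, 0.0012, 0]
    - [0, 0.0012, 0]
  yaw: [0, 0, 0]

```text
clock: 8.48
eef_pos: [448.4, -195.5, 201.5]
eef_rot: [3.141, -0.0, -0.33]
wrist_force: [-0.7, -2.6, 3.5]
finger_gap: 26.0
finger_force: 24.9
```

```bash
python3 - <<'E'
from h import *
s=telemetry.read_state();print(s['wrist_force'],s['moment'],s['eef_pos'])
E
```

```text
[-0.73772104 -2.59529519  3.52874712] [-0.41120997  0.21064097  0.00595372] [ 448.39633695 -195.46739823  201.51922308]
```

Request:
play_rows:
  translation:
    - [0, -0.0005, 0]
    - [0, -0.0005, -0.001]
    - [0, -0.0005, -0.0015]
    - [0, -0.0005, -0.0015]
  yaw: [0, 0, 0, 0]

```text
clock: 8.98
eef_pos: [448.5, -195.7, 200.2]
eef_rot: [3.142, -0.0, -0.33]
wrist_force: [-2.3, -0.9, 7.4]
finger_gap: 25.8
finger_force: 24.9
```

```bash
python3 - <<'E'
from h import *
s=telemetry.read_state();print(s['wrist_force'],s['moment'],s['eef_pos'])
E
```

```text
[-2.25511473 -0.94261164  7.40511874] [0.07707169 0.40576702 0.02574494] [ 448.47651236 -195.65349131  200.20688572]
```

Request:
play_rows:
  translation:
    - [-0.0005, 0, 0]
    - [-0.001, 0, 0]
    - [-0.001, 0, 0]
  yaw: [0, 0, 0]

```text
clock: 9.35
eef_pos: [448.1, -195.6, 200.5]
eef_rot: [-3.141, -0.002, -0.33]
wrist_force: [2.1, 0.4, 6.8]
finger_gap: 25.6
finger_force: 24.9
```

```bash
python3 - <<'E'
from h import *
s=telemetry.read_state();print(s['wrist_force'],s['moment'],s['eef_pos'])
E
```

```text
[2.148777   0.44442948 6.77687013] [ 0.1543474  -0.49768931 -0.01551173] [ 448.06036787 -195.63274688  200.45088774]
```

Request:
play_rows:
  translation:
    - [0.0005, 0, 0]
    - [0.0005, 0, 0]
    - [0.0005, 0, 0]
    - [0.0005, 0, 0]
  yaw: [-0.03, -0.06, -0.06, -0.06]

```text
clock: 9.85
eef_pos: [448.1, -195.4, 200.2]
eef_rot: [-3.141, -0.001, -0.39]
wrist_force: [-1.7, 0.5, 7.5]
finger_gap: 26.2
finger_force: 24.9
```

```bash
python3 - <<'E'
from h import *
s=telemetry.read_state();print(s['wrist_force'],s['moment'],s['eef_pos'])
E
```

```text
[-1.71737509  0.46767036  7.45464906] [ 0.43067785  0.13220723 -0.02835514] [ 448.12382512 -195.40200731  200.23182653]
```

Request:
play_rows:
  translation:
    - [0, 0, 0.003]
    - [0, 0, 0.003]
    - [0, 0, 0.0005]
    - [0, 0, 0]
    - [0, 0, 0]
    - [0, 0, 0]
    - [0, 0, 0]
    - [0, 0, 0]
    - [0, 0, 0]
    - [0, 0, 0]
    - [0, 0, 0]
  yaw: [0.15, 0.27, 0.27, 0.27, 0.22, 0.17, 0.12, 0.07, 0.02, -0.03, -0.08]

```text
clock: 11.22
eef_pos: [447.8, -194.2, 199.2]
eef_rot: [-3.139, 0.002, -0.475]
wrist_force: [1.7, 9.7, 0.2]
finger_gap: 25.9
finger_force: 25.0
```

```bash
python3 - <<'E'
from h import *
s=telemetry.read_state();print(s['wrist_force'],s['moment'],s['eef_pos'],s['eef_rot'])
E
```

```text
[1.66392581 9.74257709 0.21614944] [ 2.21936589 -0.32947843  0.26744478] [ 447.77486019 -194.17185027  199.18040692] [-3.13912514e+00  2.42466165e-03 -4.74563537e-01]
```

It dropped in: Fz fell and the moment reached the spindle's drag. I'll relieve the side force, then push down.

Request:
play_rows:
  translation:
    - [0, 0.001, 0]
    - [0.0003, 0.002, 0]
    - [0.0003, 0.002, -0.001]
    - [0.0003, 0.002, -0.002]
    - [0.0003, 0.002, -0.002]
  yaw: [0, 0.02, 0.02, 0.02, 0.02]

```text
clock: 11.85
eef_pos: [448.1, -193.6, 198.0]
eef_rot: [3.142, 0.0, -0.451]
wrist_force: [-3.5, 2.2, 2.9]
finger_gap: 26.1
finger_force: 24.9
```

```bash
python3 - <<'E'
from h import *
s=telemetry.read_state();print(s['wrist_force'],s['moment'],s['eef_pos'],s['eef_rot'])
E
```

```text
[-3.50509185  2.22490935  2.88051972] [0.49274943 0.72981647 0.09124996] [ 448.10740693 -193.62416901  198.01648039] [ 3.14155716e+00  1.85011946e-04 -4.50613003e-01]
```

Request:
play_rows:
  translation:
    - [-0.0004, 0.0003, 0]
    - [-0.0005, 0.0004, -0.001]
    - [-0.0005, 0.0004, -0.002]
    - [-0.0005, 0.0004, -0.003]
    - [-0.0005, 0.0004, -0.003]
  yaw: [0, 0, 0, 0, 0]

```text
clock: 12.48
eef_pos: [448.0, -193.4, 195.4]
eef_rot: [3.141, -0.001, -0.45]
wrist_force: [-1.8, -0.4, 6.9]
finger_gap: 25.9
finger_force: 24.9
```

```bash
python3 - <<'E'
from h import *
s=telemetry.read_state();print(s['wrist_force'],s['moment'],s['eef_pos'],s['eef_rot'])
E
```

```text
[-1.80677282 -0.42760559  6.87974852] [0.15495063 0.42641377 0.03921578] [ 448.00517377 -193.44502245  195.3620296 ] [ 3.14145118e+00 -1.28713569e-03 -4.50327400e-01]
```

Request:
play_rows:
  translation:
    - [-0.0003, 0, 0]
    - [-0.0008, 0, 0]
    - [-0.0004, 0.0004, 0]
    - [-0.0001, 0, 0]
    - [-0.0004, -0.0004, 0]
    - [-0.0004, 0, 0]
    - [-0.0004, 0, 0]
  yaw: [0.02, 0.03, 0.0, -0.03, -0.04, 0, 0]

```text
clock: 13.35
eef_pos: [447.5, -193.3, 195.0]
eef_rot: [-3.142, -0.001, -0.451]
wrist_force: [4.2, -0.0, 2.6]
finger_gap: 25.9
finger_force: 24.9
```

```bash
python3 - <<'E'
from h import *
s=telemetry.read_state();print(s['wrist_force'],s['moment'],s['eef_pos'],s['eef_rot'])
E
```

```text
[ 4.18876654e+00 -7.80924285e-04  2.59299407e+00] [-0.18035747 -0.88371829  0.06478664] [ 447.50660043 -193.25702026  194.99175866] [-3.14151664e+00 -6.20170487e-04 -4.50717828e-01]
```

Request:
play_rows:
  translation:
    - [0.0003, 0, 0]
    - [0.0003, 0, -0.001]
    - [0.0003, 0.0003, -0.002]
    - [0.0003, 0, -0.003]
    - [0.0001, 0, -0.003]
    - [0.0003, -0.0002, -0.003]
    - [0.0003, 0, -0.003]
  yaw: [0.02, 0.0, -0.03, 0.02, -0.02, 0, 0]

```text
clock: 14.22
eef_pos: [447.6, -193.2, 191.8]
eef_rot: [3.141, 0.0, -0.451]
wrist_force: [3.6, -2.8, 1.4]
finger_gap: 26.0
finger_force: 24.9
```

```bash
python3 - <<'E'
from h import *
s=telemetry.read_state();print(s['wrist_force'],s['moment'],s['eef_pos'],s['eef_rot'])
E
```

```text
[ 3.64523101 -2.78300245  1.38083769] [-0.49934233 -0.78979287  0.09351661] [ 447.57974545 -193.22043622  191.77329006] [ 3.14147967e+00  1.54282822e-04 -4.50630147e-01]
```

Request:
play_rows:
  translation:
    - [0.0004, -0.0003, 0]
    - [0.0004, -0.0003, -0.001]
    - [0.0004, -0.0003, -0.002]
    - [0.0004, -0.0003, -0.0025]
    - [0.0004, -0.0003, -0.0025]
  yaw: [0.01, -0.01, 0.01, 0, 0]

```text
clock: 14.85
eef_pos: [447.9, -193.4, 189.4]
eef_rot: [-3.142, 0.0, -0.45]
wrist_force: [-1.0, -0.1, 3.8]
finger_gap: 26.2
finger_force: 24.9
```

```bash
python3 - <<'E'
from h import *
s=telemetry.read_state();print(s['wrist_force'],s['moment'],s['eef_pos'],s['eef_rot'])
E
```

```text
[-1.03305562 -0.14865144  3.77215979] [0.15368779 0.17247302 0.09328965] [ 447.86962579 -193.41951593  189.42306586] [-3.14159061e+00  4.28571679e-04 -4.50424925e-01]
```

Seated: the hub underside is at about 173 mm with a light load. Releasing and rising for a look.

Request:
play_rows:
  translation:
    - [0, 0, 0]
    - [0, 0, 0]
    - [0, 0, 0]
    - [0, 0, 0]
    - [0, 0, 0.03]
    - [0, 0, 0.07]
    - [-0.03, 0.04, 0.1]
    - [-0.07, 0.1, 0.11]
    - [-0.1, 0.16, 0.11]
    - [-0.12, 0.2, 0.11]
    - [-0.12, 0.22, 0.11]
  yaw: [0, 0, 0, 0, 0, 0, 0, 0.1, 0.25, 0.4, 0.4]
  hand: 1

```text
clock: 16.23
eef_pos: [326.7, 28.3, 300.0]
eef_rot: [-3.141, -0.002, -0.046]
wrist_force: [0.0, -0.7, 0.7]
finger_gap: 94.2
finger_force: 0.0
```

```bash
python3 - <<'E'
from h import *
s=cam('side'); t=cam('top'); f=lambda i,k: cv2.resize(i[:,:,::-1],None,fx=k,fy=k,interpolation=cv2.INTER_CUBIC)
out=np.zeros((600,800,3),np.uint8)
out[:,:400]=f(s['pixels'][170:245,260:310],8); out[:,400:]=f(t['pixels'][180:255,275:325],8)
cv2.imwrite('pics/g3.png',out); print(telemetry.read_state()['eef_pos'])
E
```

```text
[327.72062364  27.76647696 299.76297644]
```

View pics/g3.png

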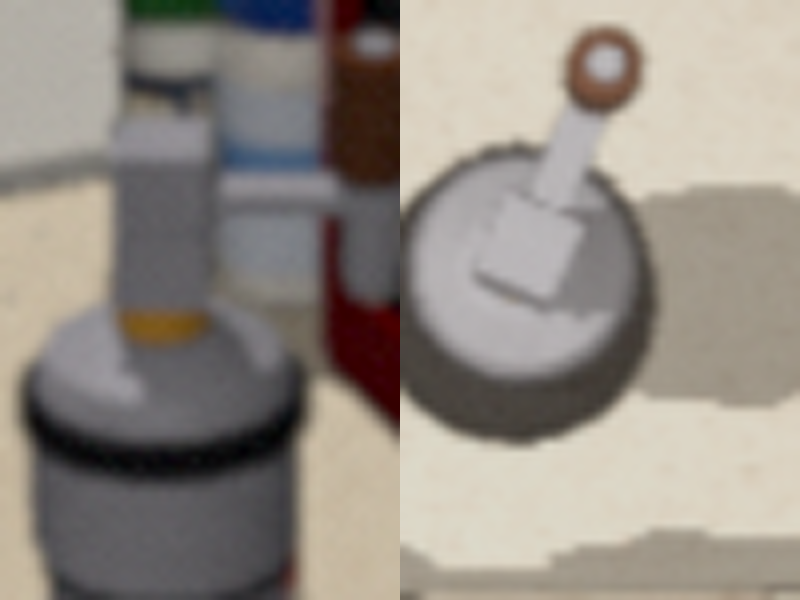

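The crank sits flat on the brass shoulder. In the top crop the hub top is at (530,246) and the knob at (604,66).

```bash
python3 - <<'E'
from h import *
c=cam('top')
g=lambda u,v,z: onz(c,(275+(u-400)/8-.44,180+v/8-.44),z)
h=g(530,246,219);k=g(604,67,244);d=k-h;print(h.round(1),k.round(1),np.hypot(*d[:2]),np.arctan2(d[1],d[0]))
E
```

```text
[ 452.  -195.6  219. ] [ 501.3 -217.   244. ] 53.733183508605165 -0.4096696959232065
```

Request:
play_rows:
  translation:
    - [0.03, -0.04, 0]
    - [0.06, -0.085, 0]
    - [0.09, -0.13, 0]
    - [0.12, -0.175, 0]
    - [0.15, -0.215, 0]
    - [0.173, -0.246, 0]
    - [0.173, -0.246, -0.03]
    - [0.173, -0.246, -0.065]
    - [0.173, -0.246, -0.086]
    - [0.173, -0.246, -0.086]
  yaw: [0, 0, 0, 0, 0, 0, 0, 0, 0, 0]

```text
clock: 17.62
eef_pos: [500.0, -220.5, 211.8]
eef_rot: [-3.14, 0.003, -0.052]
wrist_force: [-0.2, -0.0, -0.2]
finger_gap: 94.1
finger_force: 0.0
```

```bash
python3 - <<'E'
from h import *
print(telemetry.read_state()['eef_pos'])
s=cam('side'); c=np.array(s['pixels'][150:250,250:350,::-1])
cv2.imwrite('pics/g4.png',cv2.resize(c,None,fx=5,fy=5,interpolation=cv2.INTER_CUBIC))
E
```

```text
[ 500.04478882 -220.54691402  211.81002784]
```

View pics/g4.png

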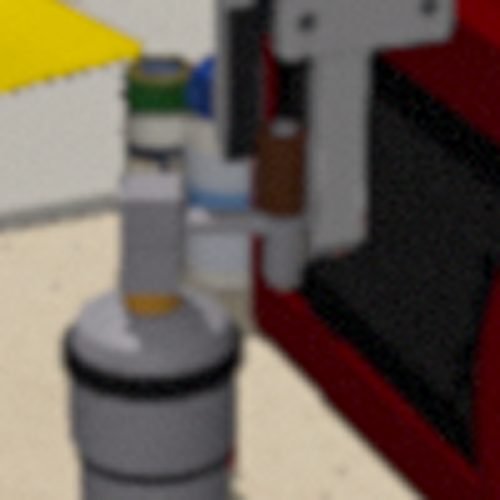

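The knob is between the fingers. Closing.

Request:
play_rows:
  translation:
    - [0.0008, 0.002, 0]
    - [0.0008, 0.002, 0]
    - [0.0008, 0.002, 0]
    - [0.0008, 0.002, 0]
    - [0.0008, 0.002, 0]
    - [0.0008, 0.002, 0]
    - [0.0008, 0.002, 0]
  yaw: [0, 0, 0, 0, 0, 0, 0]
  hand: 0
  force: 10

```text
clock: 18.55
eef_pos: [501.8, -217.5, 213.4]
eef_rot: [-3.142, 0.0, -0.05]
wrist_force: [-0.4, -1.1, 0.0]
finger_gap: 27.1
finger_force: 0.0
```

```bash
python3 - <<'E'
from h import *
s=telemetry.read_state();print(s['wrist_force'],s['moment'],s['eef_pos'],s['eef_rot'])
C=np.array([451,-195]);p=s['eef_pos'][:2]-C;print(np.hypot(*p),np.arctan2(p[1],p[0]))
# circle shifts, clockwise
a0=-.44
for n,(st) in enumerate((0.0,)):
    print([[round(.055*(np.cos(a0-.25*i)-np.cos(a0)),4),round(.055*(np.sin(a0-.25*i)-np.sin(a0)),4),0] for i in range(1,13)])
E
```

```text
[-0.41881204 -1.0718669   0.01522665] [ 0.05655543 -0.01714122 -0.02094711] [ 501.79922047 -217.50449279  213.42585566] [-3.14157366e+00  3.75291886e-05 -5.02095796e-02]
55.56089448527318 -0.41702470734801234
[[np.float64(-0.0073), np.float64(-0.0116), 0], [np.float64(-0.0173), np.float64(-0.021), 0], [np.float64(-0.0293), np.float64(-0.0276), 0], [np.float64(-0.0426), np.float64(-0.0311), 0], [np.float64(-0.0563), np.float64(-0.0312), 0], [np.float64(-0.0696), np.float64(-0.0279), 0], [np.float64(-0.0817), np.float64(-0.0214), 0], [np.float64(-0.0918), np.float64(-0.0121), 0], [np.float64(-0.0992), np.float64(-0.0006), 0], [np.float64(-0.1036), np.float64(0.0124), 0], [np.float64(-0.1047), np.float64(0.0261), 0], [np.float64(-0.1023), np.float64(0.0396), 0]]
```

Request:
play_rows:
  translation:
    - [0, 0, 0]
    - [0, 0, 0]
  yaw: [0, 0]

```text
clock: 18.8
eef_pos: [501.8, -217.4, 213.4]
eef_rot: [-3.141, 0.0, -0.05]
wrist_force: [-0.2, 0.8, 0.5]
finger_gap: 23.1
finger_force: 10.0
```

```bash
cat > arc.py <<'E'
from h import *
import sys
def arc(a0,n,st=.25,C=(451,-195),r=55,p=None):
    for i in range(1,n+1):
        a=a0-st*i; print([round(float(x)/1000,4) for x in (C[0]+r*np.cos(a)-p[0],C[1]+r*np.sin(a)-p[1])],end=' ')
    print()
def fit(C=(451,-195)):
    s=telemetry.read_state();p=s['eef_pos'];d=p[:2]-C
    print(s['wrist_force'].round(1),p.round(1),s['moment'].round(2),s['finger_gap'],s['finger_force'],'r,a',np.hypot(*d),np.arctan2(d[1],d[0]))
    return p
E
python3 -c "
from arc import *
p=fit(); arc(-.42,12,p=p)"
```

```text
[-0.2  0.8  0.5] [ 501.8 -217.4  213.4] [0.2  0.02 0.01] 23.108896620373322 9.998602420091629 r,a 55.55501580042494 -0.41588676309614375
[-0.0077, -0.0117] [-0.0175, -0.0213] [-0.0294, -0.0282] [-0.0426, -0.0319] [-0.0563, -0.0323] [-0.0696, -0.0292] [-0.0818, -0.023] [-0.0921, -0.0139] [-0.0998, -0.0025] [-0.1045, 0.0104] [-0.1058, 0.024] [-0.1037, 0.0376]
```

Request:
play_rows:
  translation:
    - [-0.004, -0.006, 0]
    - [-0.0077, -0.0117, 0]
    - [-0.0175, -0.0213, 0]
    - [-0.0294, -0.0282, 0]
    - [-0.0426, -0.0319, 0]
    - [-0.0563, -0.0323, 0]
    - [-0.0563, -0.0323, 0]
  yaw: [0, 0, 0, 0, 0, 0, 0]

```text
clock: 19.68
eef_pos: [444.5, -249.9, 213.5]
eef_rot: [-3.141, 0.0, -0.051]
wrist_force: [1.8, 3.0, -2.0]
finger_gap: 23.6
finger_force: 10.0
```

```bash
python3 -c "
from arc import *
p=fit(); arc(-1.67,12,p=p)"
```

```text
[ 1.8  3.  -2. ] [ 444.5 -249.9  213.5] [ 0.52 -0.24 -0.06] 23.59093481200154 9.993718564510345 r,a 55.25407552790924 -1.688061960354314
[-0.0124, 0.0032] [-0.0246, 0.0095] [-0.0348, 0.0185] [-0.0425, 0.0299] [-0.0472, 0.0428] [-0.0485, 0.0564] [-0.0464, 0.07] [-0.041, 0.0826] [-0.0327, 0.0935] [-0.0219, 0.102] [-0.0094, 0.1075] [0.0041, 0.1098]
```

Request:
play_rows:
  translation:
    - [-0.0124, 0.0036, -0.0005]
    - [-0.0246, 0.0099, -0.0005]
    - [-0.0348, 0.0189, -0.0005]
    - [-0.0425, 0.0303, -0.0005]
    - [-0.0472, 0.0432, -0.0005]
    - [-0.0485, 0.0568, -0.0005]
    - [-0.0464, 0.0704, -0.0005]
    - [-0.041, 0.083, -0.0005]
    - [-0.0327, 0.0939, -0.0005]
    - [-0.0219, 0.1024, -0.0005]
    - [-0.0094, 0.1079, -0.0005]
    - [0.0041, 0.1102, -0.0005]
  yaw: [0, 0, 0, 0, 0, 0, 0, 0, 0, 0, 0, 0]

```text
clock: 21.18
eef_pos: [449.9, -139.6, 212.9]
eef_rot: [3.141, 0.001, -0.05]
wrist_force: [-5.6, -2.0, 1.4]
finger_gap: 24.0
finger_force: 10.0
```

```bash
python3 -c "
from arc import *
p=fit(); arc(-1.67-3,12,p=p,C=(451,-194.6))"
```

```text
[-5.6 -2.   1.4] [ 449.9 -139.6  212.9] [-0.55  0.92  0.06] 23.970628045628597 10.00556543469429 r,a 55.444142818980346 1.5899122388018303
[0.0124, -0.0012] [0.0254, -0.0057] [0.0368, -0.0132] [0.046, -0.0234] [0.0525, -0.0355] [0.0557, -0.0488] [0.0555, -0.0625] [0.052, -0.0758] [0.0453, -0.0877] [0.0358, -0.0977] [0.0242, -0.1049] [0.0111, -0.1091]
```

Request:
play_rows:
  translation:
    - [0.0124, -0.0012, 0]
    - [0.0254, -0.0057, 0]
    - [0.0368, -0.0132, 0]
    - [0.046, -0.0234, 0]
    - [0.0525, -0.0355, 0]
    - [0.0557, -0.0488, 0]
    - [0.0555, -0.0625, 0]
    - [0.052, -0.0758, 0]
    - [0.0453, -0.0877, 0]
    - [0.0358, -0.0977, 0]
    - [0.0242, -0.1049, 0]
    - [0.0111, -0.1091, 0]
  yaw: [0, 0, 0, 0, 0, 0, 0, 0, 0, 0, 0, 0]

```text
clock: 22.68
eef_pos: [460.2, -249.3, 213.1]
eef_rot: [3.141, -0.001, -0.05]
wrist_force: [5.3, 1.5, 1.0]
finger_gap: 23.8
finger_force: 10.0
```

```bash
python3 -c "
from arc import *
p=fit(C=(451,-194.8)); a=-1.4; arc(a,12,p=p,C=(451,-194.8))"
```

```text
[5.3 1.5 1. ] [ 460.2 -249.3  213.1] [ 0.44 -0.89 -0.01] 23.807790464129067 10.003136694431305 r,a 55.24144936270791 -1.4040528747550995
[-0.0135, -0.0004] [-0.0269, 0.0024] [-0.0393, 0.0084] [-0.0497, 0.0173] [-0.0577, 0.0285] [-0.0626, 0.0413] [-0.0642, 0.0549] [-0.0623, 0.0685] [-0.0572, 0.0812] [-0.0491, 0.0923] [-0.0385, 0.101] [-0.0261, 0.1068]
```

Request:
play_rows:
  translation:
    - [-0.0135, -0.0004, 0]
    - [-0.0269, 0.0024, 0]
    - [-0.0393, 0.0084, 0]
    - [-0.0497, 0.0173, 0]
    - [-0.0577, 0.0285, 0]
    - [-0.0626, 0.0413, 0]
    - [-0.0642, 0.0549, 0]
    - [-0.0623, 0.0685, 0]
    - [-0.0572, 0.0812, 0]
    - [-0.0491, 0.0923, 0]
    - [-0.0385, 0.101, 0]
    - [-0.0261, 0.1068, 0]
  yaw: [0, 0, 0, 0, 0, 0, 0, 0, 0, 0, 0, 0]

```text
clock: 24.18
eef_pos: [435.3, -141.3, 212.8]
eef_rot: [3.141, 0.001, -0.05]
wrist_force: [-3.0, -6.8, 0.6]
finger_gap: 24.0
finger_force: 10.0
```

```bash
python3 -c "
from arc import *
C=(451,-194.8)
p=fit(C=C); d=p[:2]-C; arc(np.arctan2(d[1],d[0]),12,p=p,C=C)"
```

```text
[-3.  -6.8  0.6] [ 435.3 -141.3  212.8] [-1.54  0.6   0.02] 24.00218253296738 10.032387524843216 r,a 55.75046909314249 1.8564040859886881
[0.0137, 0.0015] [0.0274, 0.0002] [0.0403, -0.0043] [0.0517, -0.0119] [0.0609, -0.0221] [0.0673, -0.0343] [0.0704, -0.0477] [0.0701, -0.0614] [0.0665, -0.0746] [0.0597, -0.0865] [0.0502, -0.0964] [0.0385, -0.1035]
```

Request:
play_rows:
  translation:
    - [0.0137, 0.0008, 0]
    - [0.0274, -0.0002, 0]
    - [0.0403, -0.0045, 0]
    - [0.0517, -0.0119, 0]
    - [0.0609, -0.0221, 0]
    - [0.0673, -0.0343, 0]
    - [0.0704, -0.0477, 0]
    - [0.0701, -0.0614, 0]
    - [0.0665, -0.0746, 0]
    - [0.0597, -0.0865, 0]
    - [0.0502, -0.0964, 0]
    - [0.0385, -0.1035, 0]
  yaw: [0, 0, 0, 0, 0, 0, 0, 0, 0, 0, 0, 0]

```text
clock: 25.68
eef_pos: [473.7, -245.2, 212.8]
eef_rot: [-3.141, -0.001, -0.05]
wrist_force: [4.1, 2.5, 2.5]
finger_gap: 23.7
finger_force: 10.0
```

Request:
play_rows:
  translation:
    - [0, 0, -0.0003]
    - [0, 0, -0.0003]
  yaw: [0, 0]

```text
clock: 25.92
eef_pos: [473.3, -245.4, 212.7]
eef_rot: [3.141, -0.0, -0.05]
wrist_force: [0.8, -0.1, 2.1]
finger_gap: 23.9
finger_force: 10.0
```

```bash
python3 -c "
from arc import *
C=(451,-194.8)
p=fit(C=C)"
```

```text
[ 0.8 -0.1  2.1] [ 473.3 -245.4  212.7] [ 0.01 -0.33  0.01] 23.860341300015182 9.998279213905334 r,a 55.23631119122078 -1.1560860165579983
```

Wound about 13.3 rad. The fingers get only a partial opening so they clear the hub, then I'll rise straight up.

Request:
play_rows:
  translation:
    - [0, 0, 0]
    - [0, 0, 0]
    - [0, 0, 0]
    - [0, 0, 0.01]
    - [0, 0, 0.03]
    - [0, 0, 0.06]
    - [0, 0, 0.09]
    - [-0.03, 0.05, 0.1]
    - [-0.06, 0.1, 0.1]
    - [-0.09, 0.15, 0.1]
    - [-0.12, 0.2, 0.1]
    - [-0.12, 0.24, 0.1]
  yaw: [0, 0, 0, 0, 0, 0, 0, 0, 0, 0, 0, 0]
  hand: 0.34

```text
clock: 27.42
eef_pos: [351.7, -4.1, 313.9]
eef_rot: [3.141, -0.003, -0.05]
wrist_force: [1.0, -0.2, 0.1]
finger_gap: 32.0
finger_force: 0.0
```

```bash
python3 - <<'E'
from h import *
s=cam('side'); t=cam('top'); f=lambda i,k: cv2.resize(i[:,:,::-1],None,fx=k,fy=k,interpolation=cv2.INTER_CUBIC)
out=np.zeros((600,800,3),np.uint8)
out[:,:400]=f(s['pixels'][170:245,260:310],8); out[:,400:]=f(t['pixels'][180:255,265:315],8)
cv2.imwrite('pics/g5.png',out); print(telemetry.read_state()['eef_pos'])
E
```

```text
[352.67724348  -3.03167719 313.80206416]
```

View pics/g5.png

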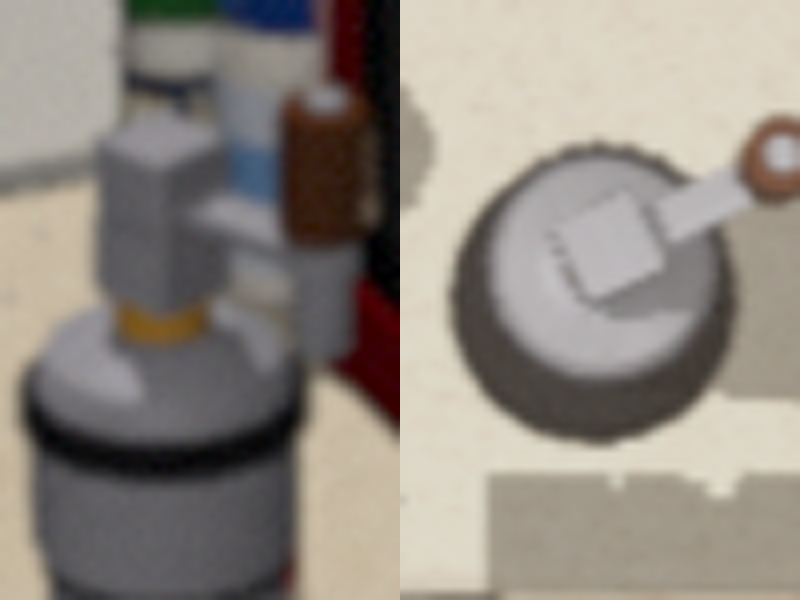

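```bash
python3 - <<'E'
from h import *
s=cam('side'); C=(450.6,-196.5)
def q(a,z): 
    return [proj(s,(C[0]+13*(i*np.cos(a)-j*np.sin(a)),C[1]+13*(i*np.sin(a)+j*np.cos(a)),z)) for i,j in((-1,-1),(1,-1),(1,1),(-1,1))]
for n,a in(('g3',-.45),('g5',-1.156)):
    for z in(175,219): print(n,z,[((p-[260,170]+.5)*8).round(0).tolist() for p in q(a,z)])
    im=cv2.imread(f'pics/{n}.png'); 
    for c in (150,160,170): print(n,'brass rows',c,[int(im[r,c,2])-int(im[r,c,0]) for r in range(270,361,6)])
E
```

```text
g3 175 [[109.0, 309.0], [209.0, 310.0], [215.0, 267.0], [117.0, 265.0]]
g3 219 [[105.0, 154.0], [207.0, 155.0], [213.0, 114.0], [113.0, 112.0]]
g3 brass rows 150 [-1, -1, -2, -4, -3, 2, 14, 45, 78, 95, 95, 79, 49, 19, 3, -4]
g3 brass rows 160 [-3, -2, -2, -4, -4, 2, 15, 45, 78, 94, 95, 80, 51, 21, 4, -4]
g3 brass rows 170 [-1, -1, 0, -2, -3, 1, 11, 43, 78, 96, 94, 76, 45, 16, 2, -3]
g5 175 [[92.0, 289.0], [163.0, 319.0], [232.0, 286.0], [161.0, 257.0]]
g5 219 [[88.0, 135.0], [161.0, 163.0], [231.0, 132.0], [159.0, 105.0]]
g5 brass rows 150 [-1, -1, -1, -3, -3, -1, 7, 28, 58, 83, 95, 81, 47, 15, 2, -4]
g5 brass rows 160 [-1, -2, -2, -2, -3, -3, 2, 15, 44, 75, 92, 82, 50, 19, 4, -4]
g5 brass rows 170 [-3, -3, -4, -4, -4, -3, -1, 18, 50, 78, 91, 77, 45, 16, 4, -2]
```

The hub's underside appears at the row predicted for a seated hub (about 318 against 319), so the crank is fully home.

```bash
python3 -c "
from h import *
print(manip.sign_off())"
```

```text
the job is handed in; nothing more can be done
None
```

The large grey crank is fully seated on the mill's spindle, wound clockwise by about 13.3 rad (just over two full turns), and released. The job is handed in; the sign-off call returned no verdict.

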